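Shut and latch the onion keeper

ROBOT

A 6-joint arm with a two-finger parallel gripper is mounted at the origin on a cart in front of the work surface, level with it; the furniture and walls round the work are solid. World frame = base frame: x ahead of the robot, y to its left, z up, the work surface at z = 0. Lengths are in m, angles in rad, forces in N, time in s.
With the tool pointing down it reaches from about 0.425 to 1.125 m from the base axis. Payload 14.9 kg.
Tool frame: the origin (TCP) lies on the centre line of the jaws, within the pads' length; the fingertips stand 25 mm ahead of it and the grasp point (between the pads) lies 6 mm ahead of it; z points along the fingers, y is the line along which they close (so a half turn about z gives the same grasp; the last joint's range is limited). The gripper opens to 91 mm and grips with 3 to 60 N. Pads are 32 mm wide; open, the fingers measure 118 mm over their backs; the gripper's body (76 mm by 178 mm) begins 60 mm behind the grasp point.
Start: joints at [1.108, 0.379, 1.734, -0, 1.028, -0.033], TCP at [0.292, 0.636, 0.239] pointing down, gripper open.
Joint ranges: [-2.77, 2.77], [-0.74, 2.19], [0, 2.66], [-1.06, 4.2], [0.31, 2.87], [-3.08, 3.08]. Speed limits (rad/s): [1.89, 1.89, 2.39, 3.14, 3.14, 3.14].

INTERFACE

Orientations are given as [roll, pitch, yaw] about the fixed x, y, z axes, in that order (R = Rz(yaw) Ry(pitch) Rx(roll)).
In Python, from cell import get_state, grab_frame, calibration, robot gives the robot as it stands.
- The arm moves only by the tool arm_command, never from a script. Its argument "steps" is a list of rows, each an object of numbers: "jaw": the closure, from -1 (fully open) to 1 (shut); "dx", "dy", "dz": the shift along the tool's x, y, z as a fraction of full scale; "ax", "ay", "az": the turn, a rotation vector about the tool's x, y, z as a fraction of full scale. In form: [{"jaw": .., "dx": .., "dy": .., "dz": .., "ax": .., "ay": .., "az": ..}, ...]. A call has 1 to 12 rows; each row shifts and turns the commanded pose from where the row before left it, along the tool's axes as they then stand; what a row does not reach is not made up. Full scale, the value 1, is 120 mm for a shift and 360 degrees for a turn. A row lasts 1/12 s, in which the tool goes at most 41.7 mm and 7.16 degrees, less where a joint would pass 70% of its speed; a pose out of reach is approached as far as the arm can. A call with a number of a shift or a turn outside -1 to 1 is refused whole. A call with a gripper value outside its range is refused whole. The fingers move at their own pace and stop on an object; "force" is the grip in N (left out, the last holds). Time passes only in rows, so rows that do not move let the fingers close. It gives the time, the measured TCP pose, the force, the opening and the grip force at its end, in the units of the state.
- get_state(): the state, without advancing time (a new reading comes with each control period).
- grab_frame(name): name is "scene" or "side" or "wrist"; returns (picture, depth): 384x512x3 uint8, red, green, blue; 384x512 float32, m along the optical axis (not along the pixel's ray), 0 where there is no reading.
- calibration(name): a dict with "fovy" (degrees; the focal length in pixels is half the picture's height over the tangent of half this angle, whatever the lens; pixels are square), "cx", "cy" (the principal point, pixels), "D" ([k1, k2, p1, p2, k3] as OpenCV has them; the pictures are not rectified), "R" (3x3) and "t" (3): a world point X has camera coordinates R X + t. Camera axes: x right, y down, z forward; pixel columns grow to the right and rows downward; lengths in m; the calibration is good to about 2 mm. A picture is of the moment at which its call begins: read the wrist's pose just before it. calibration takes no time and is no camera call; for the wrist camera it gives the pose at the moment of the call.
- robot.hand_in(): hands the job in; it is judged then, once.
The state is a dict: "time_s": time; "q": joint angles; "dq": joint speeds; "tau": joint torques, N m; "tool_pos": TCP position; "eef_rot": TCP orientation; "contact_force": force on the tool from outside, world axes, zero at the start; "torque": the same for the moment, N m; "grip_width": finger opening in m; "gripper_force": force on a finger pad.
Only numpy, scipy, OpenCV 4.12 (cv2) and the standard library are available. Lean on these libraries where they do the work, as an engineer would, in place of code of your own. Each camera call takes 0.05 s, during which the arm holds its last target. There are 200 camera calls.

TASK

Two produce keepers stand on the worktop with their lids ajar. Press the lid of the one with the red onions in it fully shut, then turn its wing knob clockwise until the wing points straight at the box's front edge, so that the cam tongue under the lid swings behind the frame edge and locks it. Leave the keeper with the lemons as it is.

Things in the scene. Friction and masses are not known exactly. Their poses are not given: they have to be found in the camera images.
- onion_box: White metal keeper, 200 mm square, fixed, rim 100 mm above the worktop; origin under its centre, x from its front (toward the robot) to its hinge side, y to its left, z up. Wooden lid 204 mm square, 8 mm thick, upper face at z = 108 mm when shut; two red onions show through its rear window. Hinge line: along y at x = +100 mm, at rim height.
- onion_pivot (a point): Point on the axis of the onion keeper's wing knob, at mid height of the wing, 27 mm above the lid's face (z = 135 mm when shut, at x = -50 mm, y = 0 of the box); has the lid's axes. Wing: black bar 56 long, 10 thick, 28 high, from 12 to 40 mm above the lid, red dot on top at its tongue end. The wooden strip beside it, 80 mm deep, is bare: press it, e.g. 60 mm left or right.
- onion_lid (a joint): Lid hinge of the onion keeper, rad: 0 is fully shut on the rim, positive is raised at the front. Starts at 0.12 to 0.25. A stiff hinge holds it where it is left; 2 to 3 N on the front strip closes it.
- onion_wing (a joint): Turn of the onion keeper's wing, rad, clockwise from above. At 0 the wing lies along the front edge, red dot to the right (-y); at 1.57 the dot points at the front edge (-x), tongue 4 mm under the frame edge. Stop at 1.75. Starts at 0.10 to 0.35, friction 0.05 N m, stays where left. Turned before the lid is shut, the tongue strikes the frame and keeps the lid up.
- lemon_wingtip (a point): Red-dot end of the wing knob of the other keeper, 26 mm from that wing's axis. That keeper is alike, lid ajar too, but holds three yellow lemons; it is to be left alone. (Over both keepers' rear, a wall cabinet hangs with its underside 0.46 m above the worktop and its front about 0.54 m ahead of the robot's base: keep the wrist clear of it.)

How it is judged:
By the outcome, as a careful person would: the job done as asked, in the order asked, and still so for the second after the job is handed in, with the robot touching nothing.
It also fails if it takes over 38 s, if anything falls off the work surface, if the arm or the gripper's body presses on something with over 40 N, if the wrist force passes 120 N, or if a joint passes its speed limit or range.

## Working session

There is one attempt and no reset: what is moved stays moved. The work goes in short steps, Python scripts to look and compute and a tool call to move; the robot and the scene stay as the last step left them, time stands still between calls to the robot, and variables do not carry over. Pictures are saved under pics/ and viewed, at most 10 in all, crops included, and the job is handed in when it is done.

Besides the shell and the picture viewer there is one more tool, called after "Call:" in YAML: its name, and indented under it one key for each argument. arm_command: Moves the arm, as the interface text tells. Its arguments: {"type":"object","properties":{"steps":{"type":"array"},"force":{"type":"number"}},"required":["steps"]}

```bash
mkdir -p pics
cat > h.py <<'E'
import numpy as np, cv2
from cell import get_state, grab_frame, calibration, robot
def K(c):
    f=192/np.tan(np.radians(c["fovy"])/2); return np.array([[f,0,c["cx"]],[0,f,c["cy"]],[0,0,1]])
def pts(name,d,c):
    """world xyz per pixel from depth"""
    v,u=np.mgrid[0:384,0:512]; p=np.stack([u,v],-1).reshape(-1,1,2).astype(float)
    n=cv2.undistortPoints(p,K(c),np.array(c["D"])).reshape(384,512,2)
    X=np.dstack([n,np.ones((384,512))])*d[...,None]
    return (X-np.array(c["t"]))@np.array(c["R"])
def grab(name,fn=None):
    c=calibration(name); im,d=grab_frame(name)
    if fn: cv2.imwrite("pics/"+fn,im[...,::-1])
    return im,d,pts(name,d,c)
E
python3 - <<'E'
from h import *
s=get_state(); print(s)
a=grab("scene")[0]; b=grab("side")[0]
np.savez("f.npz",a=a,b=b)
cv2.imwrite("pics/1.png",cv2.resize(a[...,::-1],(768,576)))
cv2.imwrite("pics/2.png",cv2.resize(b[...,::-1],(768,576)))
E
```

```text
{'time_s': 0.0, 'q': array([ 1.10768813e+00,  3.79397948e-01,  1.73479154e+00,  1.54865822e-05,
        1.02848758e+00, -3.33268078e-02]), 'dq': array([ 0.00103137, -0.0010605 , -0.00012132,  0.00073398,  0.00107702,
        0.0010867 ]), 'tau': array([-7.11673347e-04, -7.63744283e+01, -4.34365904e+01,  6.49911398e-02,
        4.25478956e-02, -1.20117243e-04]), 'tool_pos': array([0.29152304, 0.63599709, 0.23829033]), 'eef_rot': array([-3.14050929e+00, -4.93818182e-05,  2.71180324e+00]), 'contact_force': array([-0.13455807, -0.32173052,  0.14769908]), 'torque': array([0.00513809, 0.01044096, 0.0213825 ]), 'gripper_force': 0.0, 'grip_width': 0.09091367634850293}
```

View pics/1.png

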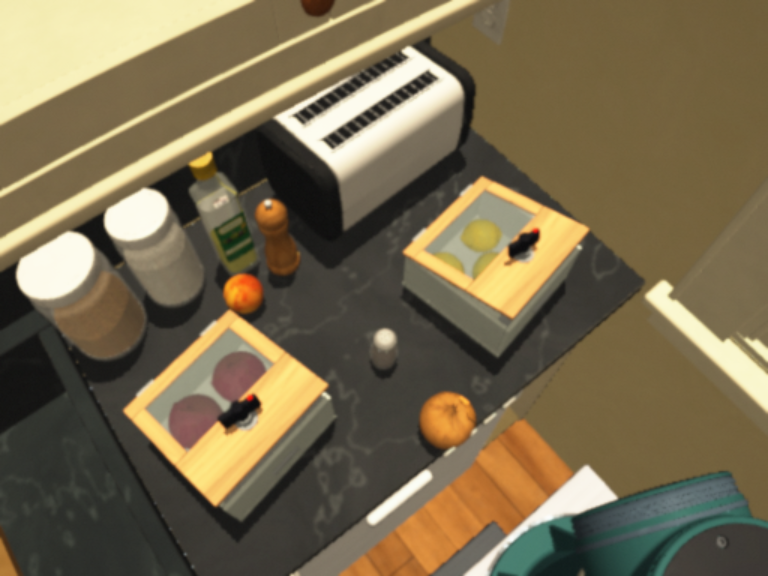

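View pics/2.png

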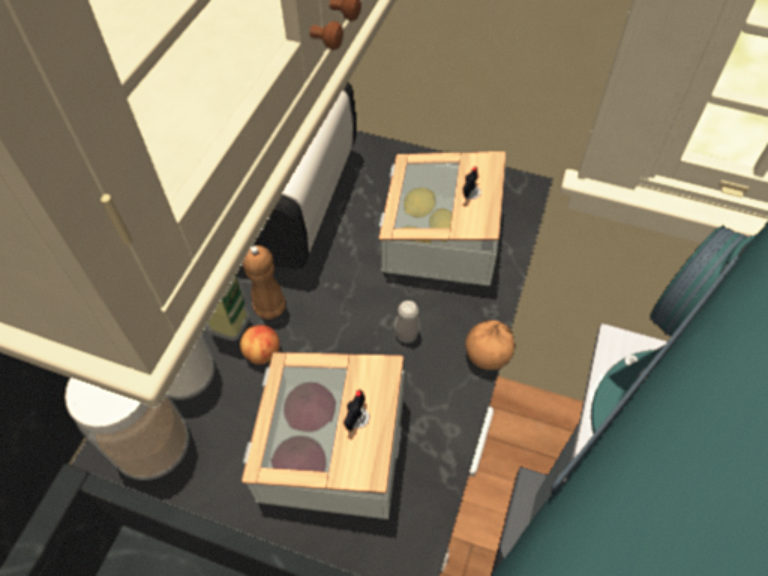

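Scene view: the onion keeper is at lower left, with lid corners near (231,312), (328,385), (218,500), (125,410) and its wing at (240,410), red dot at (252,399). The lemon keeper is at upper right. The side view agrees, with the onion wing at (355,412) and its dot at (358,395).

```bash
cat > m.py <<'E'
from h import *
def meas(name,box,fn=None):
    im,d,P=grab(name,fn); u0,v0,u1,v1=box
    hsv=cv2.cvtColor(im,cv2.COLOR_RGB2HSV).astype(int)
    R=np.zeros((384,512),bool); R[v0:v1,u0:u1]=1; R&=(d>0)
    h,s,v=hsv[...,0],hsv[...,1],hsv[...,2]
    wood=R&(h>10)&(h<25)&(s>90)&(v>120)&(P[...,2]>.09)&(P[...,2]<.19)
    wood=cv2.erode(wood.astype(np.uint8),np.ones((3,3)))>0
    p=P[wood]
    for _ in range(5):
        A=np.c_[p[:,:2],np.ones(len(p))]; k=np.linalg.lstsq(A,p[:,2],rcond=None)[0]
        r=p[:,2]-A@k; p=p[abs(r)<max(2*r.std(),.002)]
    n=np.array([-k[0],-k[1],1]); n/=np.linalg.norm(n)
    print(name,"tilt",np.arccos(n[2]),"uphill dir",np.arctan2(k[1],k[0]),"n",len(p),"rms",r.std())
    rc=cv2.minAreaRect((p[:,:2]*1000).astype(np.float32)); print("rect",rc); bp=cv2.boxPoints(rc)/1000
    print(np.c_[bp,np.c_[bp,np.ones(4)]@k].round(4))
    hgt=P[...,2]-(P[...,0]*k[0]+P[...,1]*k[1]+k[2])
    ins=cv2.pointPolygonTest
    c=np.array(rc[0])/1000
    near=np.hypot(P[...,0]-c[0],P[...,1]-c[1])<.1
    red=R&near&((h<6)|(h>172))&(s>150)&(v>90)&(hgt>.02)
    blk=R&near&(v<70)&(hgt>.015)&(hgt<.06)
    for nm,m in(("red",red),("blk",blk)):
        if m.sum(): 
            q=P[m]; print(nm,m.sum(),q.mean(0).round(4),"h",np.percentile(hgt[m],[5,50,95]).round(4),"px",np.argwhere(m).mean(0)[::-1])
    top=red|(blk&(hgt>.034))
    if top.sum()>5:
        w=cv2.minAreaRect((P[top][:,:2]*1000).astype(np.float32)); print("wingtop",w)
    return im,d,P,k
E
python3 - <<'E'
from m import *
meas("scene",(75,200,225,340)); meas("side",(160,230,275,345))
meas("scene",(260,110,400,240));
E
```

```text
scene tilt 0.17377516706718973 uphill dir -2.935981965009965 n 3894 rms 0.0009575525898860368
rect ((516.09716796875, 211.90679931640625), (197.75250244140625, 199.0917205810547), 12.38538646697998)
[[0.3982 0.2879 0.1443]
 [0.4409 0.0935 0.1439]
 [0.634  0.1359 0.1092]
 [0.5913 0.3303 0.1096]]
red 11 [0.4745 0.1838 0.1756] h [0.039  0.0407 0.0424] px [166.27272727 265.27272727]
blk 274 [0.4712 0.2044 0.1676] h [0.0182 0.0352 0.0424] px [158.74452555 274.3649635 ]
wingtop ((475.4243469238281, 203.1533966064453), (52.48491668701172, 15.35817813873291), 83.60626220703125)
side tilt 0.17473871895099918 uphill dir -2.939985096234672 n 3165 rms 0.0012080183681568467
rect ((513.8728637695312, 211.41668701171875), (197.2427520751953, 201.06227111816406), 12.018681526184082)
[[0.3965 0.2892 0.1429]
 [0.4383 0.0926 0.1426]
 [0.6313 0.1336 0.1077]
 [0.5894 0.3303 0.108 ]]
red 12 [0.4723 0.1818 0.1745] h [0.0391 0.0405 0.0436] px [238.5 262. ]
blk 168 [0.469  0.2068 0.1678] h [0.0207 0.0373 0.0425] px [235.82738095 274.51190476]
wingtop ((471.4189453125, 203.80361938476562), (51.50080490112305, 14.582398414611816), 81.83855438232422)
scene tilt 0.1952607337662271 uphill dir -2.995682805027939 n 2510 rms 0.0009675580437330677
rect ((476.5879211425781, -244.7632293701172), (196.4431610107422, 201.09059143066406), 10.272452354431152)
[[ 0.362  -0.1633  0.1486]
 [ 0.3979 -0.3612  0.1473]
 [ 0.5912 -0.3262  0.1084]
 [ 0.5553 -0.1283  0.1098]]
red 9 [ 0.434  -0.2728  0.1786] h [0.0391 0.0407 0.0438] px [356.66666667 153.88888889]
blk 170 [ 0.4322 -0.2479  0.1701] h [0.0194 0.0348 0.0418] px [348.31176471 162.47058824]
wingtop ((433.96917724609375, -251.84506225585938), (50.449615478515625, 14.592750549316406), 77.4627685546875)
```

Call:
arm_command:
  steps:
    - {"jaw":1,"dx":-0.2,"dy":-0.2}
    - {"jaw":1,"dx":-0.2,"dy":-0.2}
    - {"jaw":1,"dx":-0.2,"dy":-0.2}
    - {"jaw":1,"dx":-0.2,"dy":-0.2}
    - {"jaw":1,"dx":-0.2,"dy":-0.2}
    - {"jaw":1,"dx":-0.2,"dy":-0.2}
    - {"jaw":1,"dx":-0.2,"dy":-0.2}
    - {"jaw":1,"dx":-0.2,"dy":-0.2}
    - {"jaw":1,"dx":-0.2,"dy":-0.2}
    - {"jaw":1,"dx":-0.2,"dy":-0.2}
    - {"jaw":1,"dx":-0.2,"dy":-0.2}
    - {"jaw":1,"dx":-0.18,"dy":-0.19}

```text
validation failed for argument at $.st...
```

Call:
arm_command:
  steps:
    - {"jaw":1,"az":0.0195}
    - {"jaw":1,"az":0.0195}
    - {"jaw":1,"az":0.0195}
    - {"jaw":1,"az":0.0195}
    - {"jaw":1,"az":0.0195}
    - {"jaw":1,"az":0.0195}
    - {"jaw":1,"az":0.0195}
    - {"jaw":1,"az":0.0195}
    - {"jaw":1,"az":0.0195}
    - {"jaw":1,"az":0.0112}
    - {"jaw":1}
    - {"jaw":1}

```text
validation failed for argument at $.st...
```

Call:
arm_command:
  steps:
    - {"jaw":1,"dx":-0.2,"dy":-0.2,"dz":0,"ax":0,"ay":0,"az":0}
    - {"jaw":1,"dx":-0.2,"dy":-0.2,"dz":0,"ax":0,"ay":0,"az":0}
    - {"jaw":1,"dx":-0.2,"dy":-0.2,"dz":0,"ax":0,"ay":0,"az":0}
    - {"jaw":1,"dx":-0.2,"dy":-0.2,"dz":0,"ax":0,"ay":0,"az":0}
    - {"jaw":1,"dx":-0.2,"dy":-0.2,"dz":0,"ax":0,"ay":0,"az":0}
    - {"jaw":1,"dx":-0.2,"dy":-0.2,"dz":0,"ax":0,"ay":0,"az":0}
    - {"jaw":1,"dx":-0.2,"dy":-0.2,"dz":0,"ax":0,"ay":0,"az":0}
    - {"jaw":1,"dx":-0.2,"dy":-0.2,"dz":0,"ax":0,"ay":0,"az":0}
    - {"jaw":1,"dx":-0.2,"dy":-0.2,"dz":0,"ax":0,"ay":0,"az":0}
    - {"jaw":1,"dx":-0.2,"dy":-0.2,"dz":0,"ax":0,"ay":0,"az":0}
    - {"jaw":1,"dx":-0.2,"dy":-0.2,"dz":0,"ax":0,"ay":0,"az":0}
    - {"jaw":1,"dx":-0.18,"dy":-0.19,"dz":0,"ax":0,"ay":0,"az":0}

```text
time_s: 1.25
tool_pos: [0.4322, 0.2549, 0.2391]
eef_rot: [3.141, 0.0, 2.712]
contact_force: [1.0, -0.5, -0.2]
grip_width: 0.0143
gripper_force: 0.0
```

Call:
arm_command:
  steps:
    - {"jaw":1,"dx":0,"dy":0,"dz":0,"ax":0,"ay":0,"az":0.0195}
    - {"jaw":1,"dx":0,"dy":0,"dz":0,"ax":0,"ay":0,"az":0.0195}
    - {"jaw":1,"dx":0,"dy":0,"dz":0,"ax":0,"ay":0,"az":0.0195}
    - {"jaw":1,"dx":0,"dy":0,"dz":0,"ax":0,"ay":0,"az":0.0195}
    - {"jaw":1,"dx":0,"dy":0,"dz":0,"ax":0,"ay":0,"az":0.0195}
    - {"jaw":1,"dx":0,"dy":0,"dz":0,"ax":0,"ay":0,"az":0.0195}
    - {"jaw":1,"dx":0,"dy":0,"dz":0,"ax":0,"ay":0,"az":0.0195}
    - {"jaw":1,"dx":0,"dy":0,"dz":0,"ax":0,"ay":0,"az":0.0195}
    - {"jaw":1,"dx":0,"dy":0,"dz":0,"ax":0,"ay":0,"az":0.0195}
    - {"jaw":1,"dx":0,"dy":0,"dz":0,"ax":0,"ay":0,"az":0.011}
    - {"jaw":1,"dx":0,"dy":0,"dz":0,"ax":0,"ay":0,"az":0}

```text
time_s: 2.17
tool_pos: [0.4318, 0.2566, 0.2389]
eef_rot: [3.142, -0.0, 1.537]
contact_force: [0.4, 0.2, -0.3]
grip_width: 0.0006
gripper_force: 0.0
```

Run:
```python
from h import *
s=get_state(); print(s["tool_pos"],s["eef_rot"],s["q"],s["time_s"])
im,d,P=grab("wrist","3.png")
im,d,P=grab("side","3s.png")
```

```text
[0.43178473 0.25660795 0.2389469 ] [ 3.14155186e+00 -3.47638389e-05  1.53664563e+00] [4.89805066e-01 6.30494625e-02 2.12884906e+00 1.19149105e-05
 9.49641417e-01 5.23948826e-01] 2.1667
```

View pics/3.png

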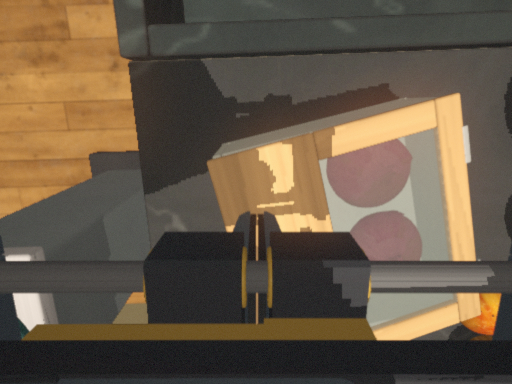

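The wrist view shows the onions at right of the picture, with the closed fingertips at (257,225) over the left half of the front strip, clear of the wing. Next I press down.

Call:
arm_command:
  steps:
    - {"jaw":1,"dx":0,"dy":0,"dz":0.15,"ax":0,"ay":0,"az":0}
    - {"jaw":1,"dx":0,"dy":0,"dz":0.15,"ax":0,"ay":0,"az":0}
    - {"jaw":1,"dx":0,"dy":0,"dz":0.15,"ax":0,"ay":0,"az":0}
    - {"jaw":1,"dx":0,"dy":0,"dz":0.15,"ax":0,"ay":0,"az":0}
    - {"jaw":1,"dx":0,"dy":0,"dz":0.05,"ax":0,"ay":0,"az":0}
    - {"jaw":1,"dx":0,"dy":0,"dz":0.05,"ax":0,"ay":0,"az":0}
    - {"jaw":1,"dx":0,"dy":0,"dz":0.04,"ax":0,"ay":0,"az":0}
    - {"jaw":1,"dx":0,"dy":0,"dz":0.04,"ax":0,"ay":0,"az":0}
    - {"jaw":1,"dx":0,"dy":0,"dz":0.04,"ax":0,"ay":0,"az":0}
    - {"jaw":1,"dx":0,"dy":0,"dz":0.03,"ax":0,"ay":0,"az":0}
    - {"jaw":1,"dx":0,"dy":0,"dz":0,"ax":0,"ay":0,"az":0}
    - {"jaw":1,"dx":0,"dy":0,"dz":0,"ax":0,"ay":0,"az":0}

```text
time_s: 3.27
tool_pos: [0.4319, 0.2566, 0.137]
eef_rot: [3.142, 0.0, 1.54]
contact_force: [0.1, -0.5, -0.3]
grip_width: 0.0006
gripper_force: 0.0
```

Call:
arm_command:
  steps:
    - {"jaw":1,"dx":0,"dy":0,"dz":0.01,"ax":0,"ay":0,"az":0}
    - {"jaw":1,"dx":0,"dy":0,"dz":0.01,"ax":0,"ay":0,"az":0}
    - {"jaw":1,"dx":0,"dy":0,"dz":0.01,"ax":0,"ay":0,"az":0}
    - {"jaw":1,"dx":0,"dy":0,"dz":0,"ax":0,"ay":0,"az":0}
    - {"jaw":1,"dx":0,"dy":0,"dz":0,"ax":0,"ay":0,"az":0}

```text
time_s: 3.68
tool_pos: [0.4318, 0.2566, 0.1333]
eef_rot: [-3.142, 0.0, 1.54]
contact_force: [-0.6, -0.3, 0.8]
grip_width: 0.0004
gripper_force: 0.0
```

Call:
arm_command:
  steps:
    - {"jaw":1,"dx":0,"dy":0,"dz":0.008,"ax":0,"ay":0,"az":0}
    - {"jaw":1,"dx":0,"dy":0,"dz":0.008,"ax":0,"ay":0,"az":0}
    - {"jaw":1,"dx":0,"dy":0,"dz":0,"ax":0,"ay":0,"az":0}
    - {"jaw":1,"dx":0,"dy":0,"dz":0,"ax":0,"ay":0,"az":0}

```text
time_s: 4.02
tool_pos: [0.4319, 0.2567, 0.133]
eef_rot: [-3.141, 0.0, 1.54]
contact_force: [-13.5, -7.1, 36.8]
grip_width: -0.0
gripper_force: 18.5
```

Run:
```python
from m import *
meas("scene",(75,200,225,340)); meas("side",(160,230,275,345),"4.png")
```

```text
scene tilt 0.0 uphill dir 0.0 n 0 rms nan
rect ((0.0, 0.0), (0.0, 0.0), 0.0)
[[0. 0. 0.]
 [0. 0. 0.]
 [0. 0. 0.]
 [0. 0. 0.]]
side tilt 0.0003791452662803719 uphill dir -2.873847348920937 n 1310 rms 0.0013248893586768657
rect ((512.2279663085938, 211.32974243164062), (199.38462829589844, 199.78770446777344), 11.97431755065918)
[[0.394  0.2884 0.1079]
 [0.4354 0.0929 0.1079]
 [0.6305 0.1343 0.1078]
 [0.589  0.3297 0.1078]]
blk 1 [0.4401 0.2734 0.1494] h [0.0415 0.0415 0.0415] px [238. 312.]
  ret = _var(a, axis=axis, dtype=dtype, out=out, ddof=ddof,
  arrmean = um.true_divide(arrmean, div, out=arrmean,
  ret = ret.dtype.type(ret / rcount)
```

Lid is level at 0.108 with a firm reading, so it is shut. I'll raise, open the jaws and look.

Call:
arm_command:
  steps:
    - {"jaw":1,"dx":0,"dy":0,"dz":-0.1,"ax":0,"ay":0,"az":0}
    - {"jaw":1,"dx":0,"dy":0,"dz":-0.2,"ax":0,"ay":0,"az":0}
    - {"jaw":1,"dx":0,"dy":0,"dz":-0.2,"ax":0,"ay":0,"az":0}
    - {"jaw":-1,"dx":0,"dy":0,"dz":-0.2,"ax":0,"ay":0,"az":0}
    - {"jaw":-1,"dx":-0.11,"dy":0.07,"dz":-0.1,"ax":0,"ay":0,"az":0}
    - {"jaw":-1,"dx":-0.11,"dy":0.07,"dz":0,"ax":0,"ay":0,"az":0}
    - {"jaw":-1,"dx":-0.11,"dy":0.07,"dz":0,"ax":0,"ay":0,"az":0}
    - {"jaw":-1,"dx":-0.11,"dy":0.07,"dz":0,"ax":0,"ay":0,"az":0}
    - {"jaw":-1,"dx":0,"dy":0,"dz":0,"ax":0,"ay":0,"az":0}
    - {"jaw":-1,"dx":0,"dy":0,"dz":0,"ax":0,"ay":0,"az":0}

```text
time_s: 4.95
tool_pos: [0.4638, 0.2025, 0.2274]
eef_rot: [-3.142, -0.0, 1.539]
contact_force: [0.3, 0.3, -0.0]
grip_width: 0.0446
gripper_force: 0.0
```

```bash
python3 - 2>/dev/null <<'E'
from m import *
s=get_state(); print(s["tool_pos"],s["eef_rot"],s["grip_width"],s["time_s"])
meas("side",(160,230,275,345),"5s.png"); meas("wrist",(0,0,512,384),"5.png")
E
```

```text
[0.46384829 0.20251036 0.22741384] [-3.14153833e+00 -2.55100848e-05  1.53858872e+00] 0.04456132345285426 4.95
side tilt 0.0036962911069848194 uphill dir 2.126113275630934 n 2182 rms 0.0013385092851055118
rect ((510.37506103515625, 218.23825073242188), (199.6548309326172, 187.97998046875), 11.60750675201416)
[[0.3937 0.2902 0.1083]
 [0.4315 0.1061 0.1077]
 [0.6271 0.1463 0.1074]
 [0.5892 0.3304 0.1081]]
blk 142 [0.461  0.2067 0.1438] h [0.0227 0.0385 0.0421] px [239.95070423 280.29577465]
wingtop ((462.9441833496094, 206.34637451171875), (43.60352325439453, 14.821412086486816), 79.17430114746094)
wrist tilt 0.0014009187339406523 uphill dir 0.34669740120961334 n 26805 rms 0.0006866165731343562
rect ((514.2625122070312, 209.79754638671875), (202.44679260253906, 202.02333068847656), 12.124338150024414)
[[0.3941 0.2873 0.1087]
 [0.4365 0.0898 0.1086]
 [0.6344 0.1323 0.1089]
 [0.592  0.3298 0.1089]]
red 89 [0.4646 0.1788 0.1491] h [0.0389 0.0404 0.0419] px [257.96629213 242.17977528]
blk 7 [0.4671 0.2244 0.1468] h [0.0364 0.0385 0.0389] px [259.71428571 178.42857143]
wingtop ((465.20513916015625, 200.63189697265625), (51.647640228271484, 7.143732070922852), 88.39250183105469)
```

View pics/5.png

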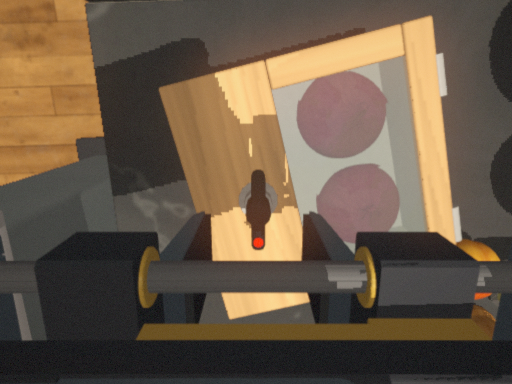

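The wing at (258,210), red dot at (258,242), sits centrally between the jaws and lies along the tool's x axis. I'll correct by 1–2 mm, go down and grip.

Call:
arm_command:
  steps:
    - {"jaw":-0.2,"dx":-0.015,"dy":0.01,"dz":0.15,"ax":0,"ay":0,"az":0}
    - {"jaw":-0.2,"dx":0,"dy":0,"dz":0.15,"ax":0,"ay":0,"az":0}
    - {"jaw":-0.2,"dx":0,"dy":0,"dz":0.15,"ax":0,"ay":0,"az":0}
    - {"jaw":-0.2,"dx":0,"dy":0,"dz":0.15,"ax":0,"ay":0,"az":0}
    - {"jaw":-0.2,"dx":0,"dy":0,"dz":0.09,"ax":0,"ay":0,"az":0}
    - {"jaw":-0.2,"dx":0,"dy":0,"dz":0,"ax":0,"ay":0,"az":0}
    - {"jaw":1,"dx":0,"dy":0,"dz":0,"ax":0,"ay":0,"az":0}
    - {"jaw":1,"dx":0,"dy":0,"dz":0,"ax":0,"ay":0,"az":0}
    - {"jaw":1,"dx":0,"dy":0,"dz":0,"ax":0,"ay":0,"az":0}
    - {"jaw":1,"dx":0,"dy":0,"dz":0,"ax":0,"ay":0,"az":0}
    - {"jaw":1,"dx":0,"dy":0,"dz":0,"ax":0,"ay":0,"az":0}
    - {"jaw":1,"dx":0,"dy":0,"dz":0,"ax":0,"ay":0,"az":0}
  force: 15

```text
time_s: 6.05
tool_pos: [0.4646, 0.201, 0.1449]
eef_rot: [-3.141, -0.0, 1.54]
contact_force: [-3.8, 2.0, 7.5]
grip_width: 0.0197
gripper_force: 15.0
```

Call:
arm_command:
  steps:
    - {"jaw":1,"dx":0,"dy":0,"dz":0,"ax":0,"ay":0,"az":0}
    - {"jaw":1,"dx":0,"dy":0,"dz":0,"ax":0,"ay":0,"az":0}
    - {"jaw":1,"dx":0,"dy":0,"dz":0,"ax":0,"ay":0,"az":0}
  force: 15

```text
time_s: 6.3
tool_pos: [0.4647, 0.2011, 0.145]
eef_rot: [-3.141, -0.0, 1.54]
contact_force: [-4.8, 1.6, 5.5]
grip_width: 0.0197
gripper_force: 15.0
```

```bash
python3 - 2>/dev/null <<'E'
from m import *
s=get_state(); print(s["tool_pos"],s["eef_rot"],s["grip_width"],s["torque"])
im,d,P=grab("wrist"); cv2.imwrite("pics/6.png",cv2.resize(im[100:300,150:360,::-1],(630,600)))
E
```

```text
[0.46465509 0.20105744 0.14499761] [-3.14098460e+00 -1.34642724e-04  1.53972387e+00] 0.019669154815156156 [ 0.14872401  1.01633177 -0.00926753]
```

View pics/6.png

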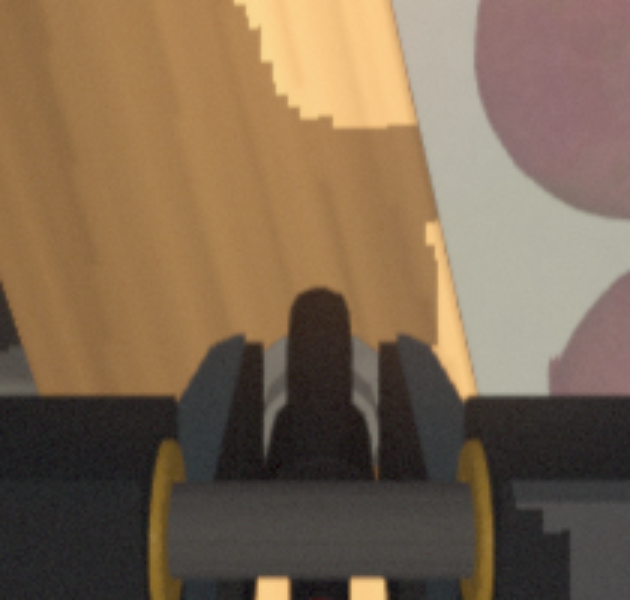

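The picture shows a round hub about 20 mm wide at the wing's middle, which the pads are holding. Friction on it is ample at 30 N, so I'll turn and then check for slip.

Call:
arm_command:
  steps:
    - {"jaw":1,"dx":0,"dy":0,"dz":0,"ax":0,"ay":0,"az":0}
    - {"jaw":1,"dx":0,"dy":0,"dz":0,"ax":0,"ay":0,"az":0.018}
    - {"jaw":1,"dx":0,"dy":0,"dz":0,"ax":0,"ay":0,"az":0.018}
    - {"jaw":1,"dx":0,"dy":0,"dz":0,"ax":0,"ay":0,"az":0.018}
    - {"jaw":1,"dx":0,"dy":0,"dz":0,"ax":0,"ay":0,"az":0.018}
    - {"jaw":1,"dx":0,"dy":0,"dz":0,"ax":0,"ay":0,"az":0.018}
    - {"jaw":1,"dx":0,"dy":0,"dz":0,"ax":0,"ay":0,"az":0.018}
    - {"jaw":1,"dx":0,"dy":0,"dz":0,"ax":0,"ay":0,"az":0}
  force: 30

```text
time_s: 7.02
tool_pos: [0.4651, 0.2009, 0.145]
eef_rot: [3.141, -0.0, 0.856]
contact_force: [-1.4, -1.4, 5.2]
grip_width: 0.0188
gripper_force: 30.0
```

```bash
python3 - 2>/dev/null <<'E'
from m import *
s=get_state(); print(s["tool_pos"],s["eef_rot"],s["grip_width"],s["torque"])
im,d,P=grab("wrist"); cv2.imwrite("pics/7.png",cv2.resize(im[100:300,150:360,::-1],(630,600)))
E
```

```text
[0.46510481 0.20093307 0.14504926] [ 3.14127874e+00 -2.78759993e-04  8.55923260e-01] 0.018821219085242726 [-0.49530403  0.38806496 -0.00791355]
```

View pics/7.png

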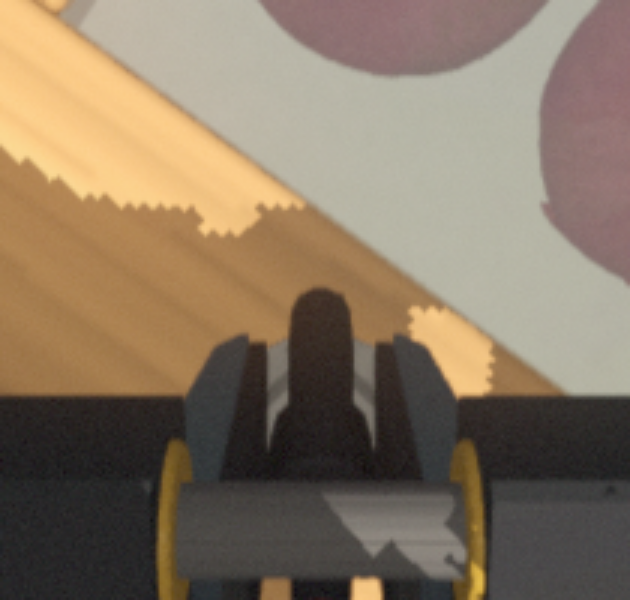

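No slip: the wing stayed aligned with the jaws. I'll finish the turn (37° more).

Call:
arm_command:
  steps:
    - {"jaw":1,"dx":0,"dy":0,"dz":0,"ax":0,"ay":0,"az":0.018}
    - {"jaw":1,"dx":0,"dy":0,"dz":0,"ax":0,"ay":0,"az":0.018}
    - {"jaw":1,"dx":0,"dy":0,"dz":0,"ax":0,"ay":0,"az":0.018}
    - {"jaw":1,"dx":0,"dy":0,"dz":0,"ax":0,"ay":0,"az":0.018}
    - {"jaw":1,"dx":0,"dy":0,"dz":0,"ax":0,"ay":0,"az":0.018}
    - {"jaw":1,"dx":0,"dy":0,"dz":0,"ax":0,"ay":0,"az":0.013}
    - {"jaw":1,"dx":0,"dy":0,"dz":0,"ax":0,"ay":0,"az":0}
    - {"jaw":1,"dx":0,"dy":0,"dz":0,"ax":0,"ay":0,"az":0}

```text
time_s: 7.73
tool_pos: [0.4653, 0.2006, 0.145]
eef_rot: [3.141, -0.001, 0.218]
contact_force: [0.8, -7.1, 5.2]
grip_width: 0.0184
gripper_force: 30.0
```

Release, raise straight up and check.

Call:
arm_command:
  steps:
    - {"jaw":1,"dx":0,"dy":0,"dz":0,"ax":0,"ay":0,"az":0.001}
    - {"jaw":-1,"dx":0,"dy":0,"dz":0,"ax":0,"ay":0,"az":0}
    - {"jaw":-1,"dx":0,"dy":0,"dz":0,"ax":0,"ay":0,"az":0}
    - {"jaw":-1,"dx":0,"dy":0,"dz":0,"ax":0,"ay":0,"az":0}
    - {"jaw":-1,"dx":0,"dy":0,"dz":-0.1,"ax":0,"ay":0,"az":0}
    - {"jaw":-1,"dx":0,"dy":0,"dz":-0.2,"ax":0,"ay":0,"az":0}
    - {"jaw":-1,"dx":0,"dy":0,"dz":-0.2,"ax":0,"ay":0,"az":0}
    - {"jaw":-1,"dx":0,"dy":0,"dz":-0.2,"ax":0,"ay":0,"az":0}
    - {"jaw":-1,"dx":0,"dy":0,"dz":-0.1,"ax":0,"ay":0,"az":0}
    - {"jaw":-1,"dx":0,"dy":0,"dz":0,"ax":0,"ay":0,"az":0}

```text
time_s: 8.57
tool_pos: [0.4662, 0.2015, 0.2438]
eef_rot: [-3.141, -0.005, 0.209]
contact_force: [0.5, 1.0, 0.3]
grip_width: 0.0759
gripper_force: 0.0
```

```bash
python3 - 2>/dev/null <<'E'
from m import *
s=get_state(); print(s["tool_pos"],s["eef_rot"],s["grip_width"],s["time_s"])
meas("wrist",(0,0,512,384),"8.png")
E
```

```text
[0.46616521 0.20151558 0.24376863] [-3.14080533 -0.00464757  0.20864878] 0.07587293819892772 8.5667
wrist tilt 0.0017786784381235488 uphill dir 0.47586597180433826 n 28976 rms 0.0006967818004959146
rect ((513.5257568359375, 209.32656860351562), (199.8960723876953, 201.6259307861328), 12.036766052246094)
[[0.3948 0.2871 0.1086]
 [0.4368 0.0899 0.1085]
 [0.6323 0.1316 0.1088]
 [0.5903 0.3288 0.1089]]
red 74 [0.4455 0.1946 0.1491] h [0.0392 0.0405 0.0418] px [258.17567568 233.21621622]
blk 354 [0.4572 0.1968 0.1488] h [0.038  0.0404 0.0419] px [258.46327684 218.07909605]
wingtop ((454.46875, 197.90719604492188), (30.598955154418945, 14.998144149780273), 4.099740505218506)
```

View pics/8.png

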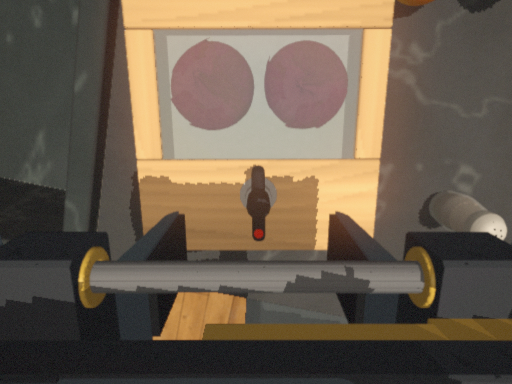

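The wing runs from (258,168) to the red dot at (258,233), square to the front edge. The lid is level at 0.108–0.109, and the gripper is clear.

```bash
python3 -c "
from cell import robot; print(robot.hand_in())"
```

```text
the job is handed in; nothing more can be done
None
```

The onion keeper's lid is pressed shut and its wing turned clockwise until the red dot points straight at the front edge; the lemon keeper was not touched, and the job was handed in at about 8.6 s.

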